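# Riddle the plaster chips off two leg adapters and tip them out

## Robot

A 6-joint arm with a two-finger parallel gripper is mounted at the origin on the work surface. World frame = base frame: x ahead of the robot, y to its left, z up, the work surface at z = 0. Lengths are in mm, angles in rad, forces in N, time in s.
With the tool pointing down it reaches from about 350 to 975 mm from the base axis. Payload 7.1 kg.
Tool frame: the origin (TCP) lies between the finger pads; the fingertips stand 19 mm ahead of it and the grasp point (between the pads) is the TCP; z points along the fingers, y is the line along which they close (so a half turn about z gives the same grasp; the last joint's range is limited). The gripper opens to 88 mm and grips with 3 to 60 N. Pads are 20 mm wide; open, the fingers measure 115 mm over their backs; the gripper's body (75 mm by 178 mm) begins 61 mm behind the grasp point.
Start: joints at [-1.285, 0.423, 1.63, -0, 1.089, -0.019], TCP at [187.582, -596.169, 241.675] pointing down, gripper open.
Joint ranges: [-3, 3], [-0.9, 2.11], [0.09, 2.58], [-1.31, 4.45], [0.11, 2.69], [-2.54, 2.54]. Speed limits (rad/s): [2.39, 2.39, 3.01, 3.14, 3.14, 3.14].

## Interface

Orientations are given as a unit quaternion [w, x, y, z].
In Python, from station import arm, snapshot, camera_params, spotter gives the robot as it stands.
- The arm moves only by the tool carry_out, never from a script. Its argument "rows" is a list that holds one entry, the list of rows, each a list of 5 numbers: the closure in counts, from 0 (fully open) to 255 (shut), then the shift along the tool's x, y, z in cm, then the turn about the tool's z in rad. In form: [[[grip, x, y, z, spin], ...]]. A call has 1 to 5 rows; each row is the pose to reach, as a shift and turn from the pose commanded when the call began, along the tool's axes at that moment; what a row does not reach only later rows make up. A row lasts 1/10 s, in which the tool goes at most 50 mm and 8.59 degrees, less where a joint would pass 70% of its speed; a pose out of reach is approached as far as the arm can. A call with a gripper value outside its range is refused whole. The fingers move at their own pace and stop on an object; "squeeze" is the grip in N (left out, the last holds). Time passes only in rows, so rows that repeat a pose let the fingers close. It gives the time, the measured TCP pose, the force, the opening and the grip force at its end, in the units of the state.
- arm.observe(): the state, without advancing time (a new reading comes with each control period).
- snapshot(name): name is "scene" or "top" or "wrist"; returns (picture, depth): 400x640x3 uint8, red, green, blue; 400x640 float32, mm along the optical axis (not along the pixel's ray), 0 where there is no reading.
- camera_params(name): a dict with "camera_matrix" (3x3 intrinsics, pixels), "R" (3x3) and "t" (3): a world point X has camera coordinates R X + t. Camera axes: x right, y down, z forward; pixel columns grow to the right and rows downward; lengths in mm; the calibration is good to about 2 mm. A picture is of the moment at which its call begins: read the wrist's pose just before it. camera_params takes no time and is no camera call; for the wrist camera it gives the pose at the moment of the call.
- arm.close_job(): hands the job in; it is judged then, once.
Trained networks look in the newest picture that a camera, given by its name, has taken for a name from the list of things; names that differ only in an ending like _2 or _b are one class to them, and where a whole thing is asked for, a point or a joint stands for the part that bears it (a point fixed in the world has none). Each returns a list of dicts, best first, with "score" (0 to 1); they miss things now and then, are a little off and sometimes report something else, mostly with a low value. They report only what shows in the picture. A call takes as long as a camera call. They do not tell look-alikes from the thing itself.
- spotter.outline_of(camera, query): "mask" (400x640 bool, what is visible of it) and "point" ([column, row] in pixels, amid what is visible of it).
The state is a dict: "time_s": time; "q": joint angles; "qvel": joint speeds; "joint_efforts": joint torques, N m; "tcp_pos": TCP position; "orientation": TCP orientation; "wrist_force": force on the tool from outside, world axes, zero at the start; "wrist_torque": the same for the moment, N m; "gripper_width": finger opening in mm; "gripper_force": force on a finger pad.
Only numpy, scipy, OpenCV 4.12 (cv2) and the standard library are available. Lean on these libraries where they do the work, as an engineer would, in place of code of your own. Each camera call takes 0.05 s, during which the arm holds its last target. There are 200 camera calls.

## Task

Lift the orange riddle basket without spilling anything, and rock or shake it over the black tub until all four white plaster chips have dropped through its slots into the tub, with both dark adapters still in the basket. Then tip the two adapters out of the basket into the blue tray, and stand the empty basket upright on its round black mat again and let go. Do not touch the adapters or the chips with the gripper, and leave the white bottle and the grey tin alone.

Things in the scene. Friction and masses are not known exactly. Their poses are not given: they have to be found in the camera images.
- basket: Orange riddle basket with a slotted floor and fixed arched handle, 178 mm long (x), 148 wide (y), 137 high over the handle, 250 g. Origin: centre of its underside; z up. Walls 4 mm thick, 45 mm high, stand along both sides (y = -72, +72 mm) and the rear (x = +87 mm); the front (-x end) is open, the spout. Tilting below is front down about y.
- basket_slots (a point): Floor of the basket, upper side 8 mm above the underside (this point: x -10, z 8 mm): solid plate from x +85 to +40 mm, then five 7 mm wires along x with four slots 24 mm wide to x -58 mm, rising from there at 20 degrees to the front edge. Slippery: things start to slide at 13 to 20 degrees. Tilted slowly to 20 or 23, chips slide onto the slots and fall; adapters stop on the rising wires.
- basket_grip (a point): Centre of the black handle bar, 125 mm above the basket's underside, over its origin, axes as the basket's. Bar 14 mm thick (basket x), 90 long (basket y), 24 high, flat-faced, 113 mm of free height beneath. Gripped across the 14 mm with about 55 N it holds the basket stiffly against tipping its front up or down, poorly against swinging sideways.
- basket_spout (a point): Middle of the basket's open front edge, in the basket's frame at x -90, z +18 mm; axes as the basket's. Kept in while level, the adapters slide out over this edge with the front down about 45 to 48 degrees and drop 10 to 60 mm beyond it.
- adapter1: Dark steel-grey adapter for an artificial leg, a block 60 (x) x 50 (y) x 34 (z) mm with slightly rounded edges, about 100 g (varies). Origin at its centre, axes along its sides. At the start it lies on the wires of the basket (centre about 25 mm above the basket's underside). Too big for the slots.
- adapter2: Dark steel-grey adapter for an artificial leg, a block 60 (x) x 50 (y) x 34 (z) mm with slightly rounded edges, about 100 g (varies). Origin at its centre, axes along its sides. At the start it lies on the wires of the basket (centre about 25 mm above the basket's underside). Too big for the slots.
- chip1: White plaster chip, a rounded block 19 x 16 x 14 mm, 10 g. Origin at its centre. At the start it lies on the solid rear plate of the basket (its centre about 15 mm above the basket's underside).
- chip2: White plaster chip, a rounded block 19 x 16 x 14 mm, 10 g. Origin at its centre. At the start it lies on the solid rear plate of the basket (its centre about 15 mm above the basket's underside).
- chip3: White plaster chip, a rounded block 19 x 16 x 14 mm, 10 g. Origin at its centre. At the start it lies on the solid rear plate of the basket (its centre about 15 mm above the basket's underside).
- chip4: White plaster chip, a rounded block 19 x 16 x 14 mm, 10 g. Origin at its centre. At the start it lies on the solid rear plate of the basket (its centre about 15 mm above the basket's underside).
- tub: Black open tub for waste, splashed with plaster, 210 (x) x 200 (y) mm outside, 60 mm high, walls and floor 5 mm, fixed to the bench. Origin: centre of its underside. Tub, tray and mat stand in a row, in any order.
- tray: Blue open tray for clean parts, 210 (x) x 200 (y) mm outside, 45 mm high, walls and floor 4 mm, fixed to the bench. Origin: centre of its underside.
- mat: Round black rubber mat on which the basket stands at the start and at the end, 230 mm across, 4 mm thick, fixed. Origin: centre of its underside.
- spray: White bottle with a green cap, 60 mm across, 120 mm high, standing loose beyond the work; leave alone. Origin: centre of its underside.
- tin: Grey tin, 76 mm across, 85 mm high, standing loose beyond the work; leave alone. Origin: centre of its underside.
Things that resemble listed ones, but are neither listed nor needed, are in the scene too. What is shaped like the adapter2 but red is not meant.

How it is judged:
By the outcome, as a careful person would: the job done as asked, in the order asked, and still so for the second after the job is handed in, with the robot touching nothing.
It also fails if it takes over 72 s, if anything falls off the work surface, if the arm or the gripper's body presses on something with over 40 N, if the wrist force passes 120 N, or if a joint passes its speed limit or range.

## Working session

There is one attempt and no reset: what is moved stays moved. The work goes in short steps, Python scripts to look and compute and a tool call to move; the robot and the scene stay as the last step left them, time stands still between calls to the robot, and variables do not carry over. Pictures are saved under pics/ and viewed, at most 10 in all, crops included, and the job is handed in when it is done.

Besides the shell and the picture viewer there is one more tool, called after "Request:" as name(argument=value, ...) on one line, values as JSON. carry_out: Moves the arm, as the interface text tells. Its arguments: {"type":"object","properties":{"rows":{"type":"array","items":{"type":"array","items":{"type":"array","items":{"type":"number"}}}},"squeeze":{"type":"number"}},"required":["rows"]}

View pics/top0.png

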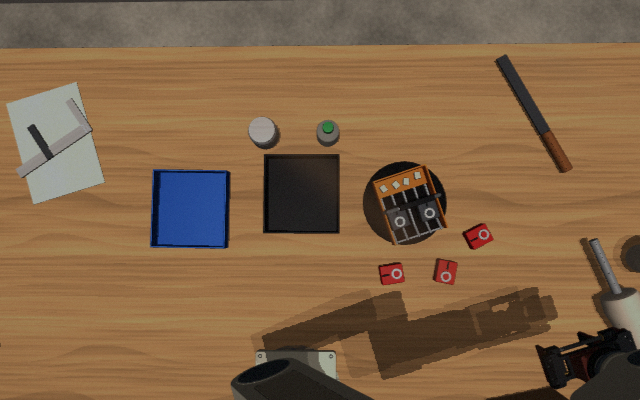

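View pics/scene0.png

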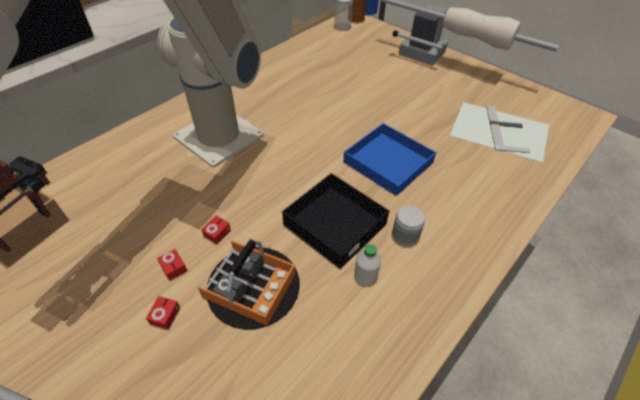

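```bash
cat > h.py <<'E'
import numpy as np,cv2
from station import arm,snapshot,camera_params,spotter
def world(n,uv,depth=None,z=None):
    c=camera_params(n);K,R,t=c['camera_matrix'],np.array(c['R']),np.array(c['t'])
    uv=np.atleast_2d(uv).astype(float)
    r=np.c_[uv,np.ones(len(uv))]@np.linalg.inv(K).T
    if z is None: X=r*np.asarray(depth).reshape(-1,1); return (X-t)@R
    o=-R.T@t; d=r@R; return o+d*((z-o[2])/d[:,2])[:,None]
def pts(n,mask,d):
    v,u=np.nonzero(mask&(d>0)); return world(n,np.c_[u,v],d[v,u])
E
python3 - <<'E'
from h import *
p,d=snapshot('top')
for q in ['basket','basket_grip','tub','tray','mat','spray','tin','adapter1','chip1']:
    for r in spotter.outline_of('top',q)[:5]:
        if r['score']<.3: continue
        P=pts('top',r['mask'],d); 
        zt=np.percentile(P[:,2],95); T=P[P[:,2]>zt-15]
        box=cv2.minAreaRect(T[:,:2].astype(np.float32))
        print(q,round(r['score'],2),r['point'],len(P),'med',np.median(P,0).round(),'ztop',zt.round(),'rect',[np.round(b,1) for b in box])
img=cv2.resize(p[150:260,350:470],(720,660),interpolation=cv2.INTER_CUBIC)[:600]
cv2.imwrite('pics/crop0.png',img[:,:,::-1])
E
```

```text
basket 0.83 [406.0, 190.7] 1910 med [ 537. -302.   16.] ztop 140.0 rect [array([ 502.8, -306.9]), array([ 13.8, 102.6]), np.float64(18.3)]
basket_grip 0.75 [406.8, 189.0] 1762 med [ 543. -300.   15.] ztop 140.0 rect [array([ 502.8, -306.9]), array([ 13.8, 102.6]), np.float64(18.3)]
basket_grip 0.49 [189.3, 208.8] 6093 med [493. 290.   3.] ztop 42.0 rect [array([492.3, 283.5]), array([202.2, 210.4]), np.float64(89.0)]
tray 0.91 [191.4, 210.4] 5997 med [492. 290.   3.] ztop 42.0 rect [array([492.3, 283.5]), array([202.2, 210.4]), np.float64(89.0)]
tray 0.44 [397.9, 219.4] 366 med [ 460. -276.   45.] ztop 49.0 rect [array([ 468.3, -276.2]), array([59.2, 50.9]), np.float64(21.3)]
mat 0.9 [400.8, 204.7] 2404 med [ 507. -286.    2.] ztop 7.0 rect [array([ 508.9, -300.8]), array([225.9, 224.4]), np.float64(27.2)]
spray 0.91 [327.8, 132.5] 507 med [685. -91.  83.] ztop 119.0 rect [array([693.8, -91. ]), array([25.2, 26.3]), np.float64(89.8)]
tin 0.88 [261.7, 131.7] 722 med [689.  78.  82.] ztop 86.0 rect [array([693.7,  79.9]), array([67.9, 71.6]), np.float64(23.7)]
adapter1 0.69 [389.4, 274
[... 493 characters left out ...]
6, 49.8]), np.float64(16.9)]
adapter1 0.57 [396.5, 219.1] 331 med [ 460. -276.   45.] ztop 48.0 rect [array([ 463.1, -278. ]), array([48.3, 50.5]), np.float64(20.9)]
chip1 0.7 [406.1, 193.3] 2180 med [ 528. -305.   15.] ztop 139.0 rect [array([ 502.7, -306.9]), array([ 13.8, 102.6]), np.float64(18.4)]
chip1 0.61 [398.6, 185.8] 50 med [ 557. -272.   23.] ztop 29.0 rect [array([ 556.8, -273.2]), array([17.2, 16.1]), np.float64(44.4)]
chip1 0.5 [402.5, 182.2] 38 med [ 566. -301.   24.] ztop 27.0 rect [array([ 565.5, -300.8]), array([13.6, 16.6]), np.float64(88.4)]
chip1 0.48 [382.1, 187.9] 53 med [ 546. -241.   24.] ztop 29.0 rect [array([ 547.1, -241.6]), array([17.2, 18.7]), np.float64(46.1)]
```

View pics/crop0.png

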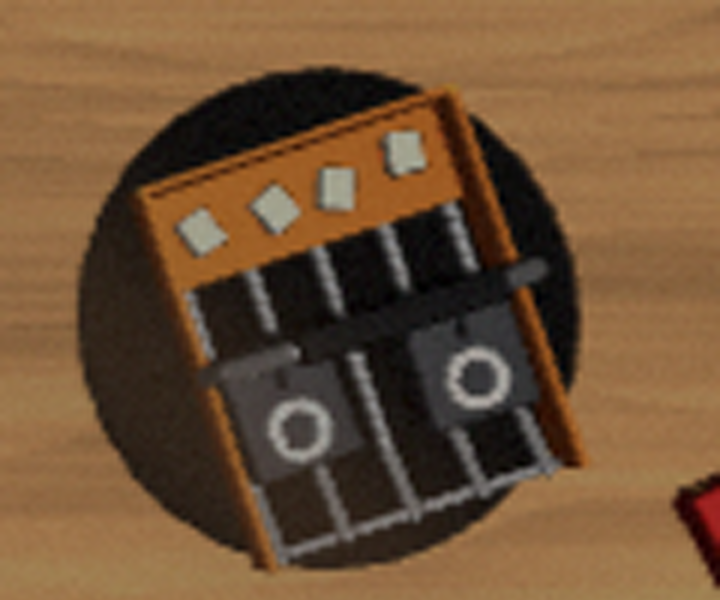

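Request:
carry_out(rows=[[[0,4.5,-2.1,0,0],[0,9.0,-4.2,0,0],[0,13.5,-6.3,0,0],[0,18.0,-8.4,0,0],[0,22.0,-10.3,0,0]]], squeeze=55)

```text
time_s: 1.1
tcp_pos: [367.9, -430.3, 241.9]
orientation: [0.0, 0.988, 0.152, 0.0]
wrist_force: [-0.8, 0.5, 0.2]
gripper_width: 87.7
gripper_force: 0.0
```

Request:
carry_out(rows=[[[0,4.5,-2.1,0,-0.14],[0,9.0,-4.2,0,-0.28],[0,13.5,-6.3,0,-0.42],[0,16.76,-7.84,0,-0.56],[0,16.76,-7.84,0,-0.7]]])

```text
time_s: 1.6
tcp_pos: [506.0, -303.8, 241.9]
orientation: [0.0, 0.874, 0.486, 0.001]
wrist_force: [-0.7, 0.5, -0.6]
gripper_width: 87.8
gripper_force: 0.0
```

Request:
carry_out(rows=[[[0,0,0,0,-0.14],[0,0,0,0,-0.28],[0,0,0,0,-0.42],[0,0,0,0,-0.56],[0,0,0,0,-0.7]]])

```text
time_s: 2.1
tcp_pos: [502.9, -306.8, 241.7]
orientation: [0.0, 0.656, 0.755, 0.0]
wrist_force: [-1.0, -0.4, 0.5]
gripper_width: 87.9
gripper_force: 0.0
```

Request:
carry_out(rows=[[[0,0,0,1,-0.14],[0,0,0,2,-0.185],[0,0,0,3,-0.185],[0,0,0,3,-0.185]]])

```text
time_s: 2.5
tcp_pos: [502.1, -306.3, 210.3]
orientation: [-0.001, 0.586, 0.81, -0.0]
wrist_force: [-0.6, -0.2, -0.3]
gripper_width: 87.9
gripper_force: 0.0
```

Request:
carry_out(rows=[[[0,0,0,3,0],[0,0,0,5.5,0],[0,0,0,7.5,0],[0,0,0,8.1,0],[60,0,0,8.1,0]]])

```text
time_s: 3.0
tcp_pos: [502.7, -306.6, 130.2]
orientation: [-0.001, 0.586, 0.81, -0.0]
wrist_force: [-0.1, -0.3, -0.1]
gripper_width: 82.8
gripper_force: 0.0
```

Request:
carry_out(rows=[[[170,0,0,0,0],[200,0,0,0,0],[225,0,0,0,0],[255,0,0,0,0],[255,0,0,0,0]]])

```text
time_s: 3.5
tcp_pos: [503.0, -306.9, 131.1]
orientation: [0.0, 0.586, 0.81, 0.0]
wrist_force: [0.4, -0.4, -0.0]
gripper_width: 43.0
gripper_force: 0.0
```

Request:
carry_out(rows=[[[255,0,0,0,0],[255,0,0,0,0],[255,0,0,0,0],[255,0,0,0,0],[255,0,0,0,0]]])

```text
time_s: 4.0
tcp_pos: [503.0, -306.8, 130.6]
orientation: [0.0, 0.586, 0.81, 0.0]
wrist_force: [0.2, 0.0, 0.4]
gripper_width: 13.9
gripper_force: 55.0
```

Request:
carry_out(rows=[[[255,0,0,-0.5,0],[255,0,0,-2,0],[255,0,0,-4,0],[255,0,0,-6,0],[255,0,0,-7,0]]])

```text
time_s: 4.5
tcp_pos: [503.5, -307.2, 203.1]
orientation: [0.001, 0.586, 0.81, 0.0]
wrist_force: [0.2, 0.4, -4.5]
gripper_width: 14.0
gripper_force: 55.0
```

Request:
carry_out(rows=[[[255,0.7,0.25,-0.3,0],[255,2.2,0.78,-0.4,0],[255,4.4,1.56,-0.4,0],[255,6.8,2.41,-0.4,0],[255,9.4,3.33,-0.4,0]]])

```text
time_s: 5.0
tcp_pos: [503.9, -204.9, 203.5]
orientation: [-0.001, 0.586, 0.81, -0.0]
wrist_force: [0.3, 1.7, -4.9]
gripper_width: 13.9
gripper_force: 55.0
```

Request:
carry_out(rows=[[[255,2.6,0.92,0,0],[255,5.2,1.84,0,0],[255,7.8,2.76,0,0],[255,10.4,3.68,0,0],[255,13.0,4.6,0,0]]])

```text
time_s: 5.5
tcp_pos: [506.5, -66.9, 203.7]
orientation: [-0.001, 0.586, 0.811, -0.0]
wrist_force: [0.5, -0.2, -6.2]
gripper_width: 13.9
gripper_force: 55.0
```

Request:
carry_out(rows=[[[255,2.2,0.78,0,0.08],[255,4.0,1.42,0,0.16],[255,5.2,1.84,0,0.24],[255,6.1,2.16,0,0.318],[255,6.1,2.16,0,0.318]]])

```text
time_s: 6.0
tcp_pos: [507.9, -2.6, 203.7]
orientation: [-0.001, 0.706, 0.708, -0.001]
wrist_force: [-0.2, 0.0, -5.6]
gripper_width: 13.9
gripper_force: 55.0
```

```bash
python3 - <<'E'
from h import *
for n in ('top','scene'):
    p,d=snapshot(n); cv2.imwrite(f'pics/{n}1.png',cv2.resize((p[120:280,200:420] if n=='top' else p[120:330,180:440]),None,fx=3,fy=3,interpolation=cv2.INTER_CUBIC)[:600,:800,::-1])
o=arm.observe(); print(o['tcp_pos'],o['q'],o['orientation'],o['wrist_force'])
for v in (154,233): print(world('top',[[264,v],[340,v]],z=60).round())
E
```

```text
[508.38886624  -3.95151281 204.04833295] [-3.11323826e-02  3.05229308e-01  1.91447387e+00 -1.06958277e-04
  9.23471660e-01 -3.53555324e-02] [-5.48540802e-04  7.05588998e-01  7.08620870e-01 -5.71616634e-04] [ 1.00114157 -0.55119389 -3.19246777]
[[ 635.   78.   60.]
 [ 634. -123.   60.]]
[[ 426.   77.   60.]
 [ 426. -122.   60.]]
```

View pics/top1.png

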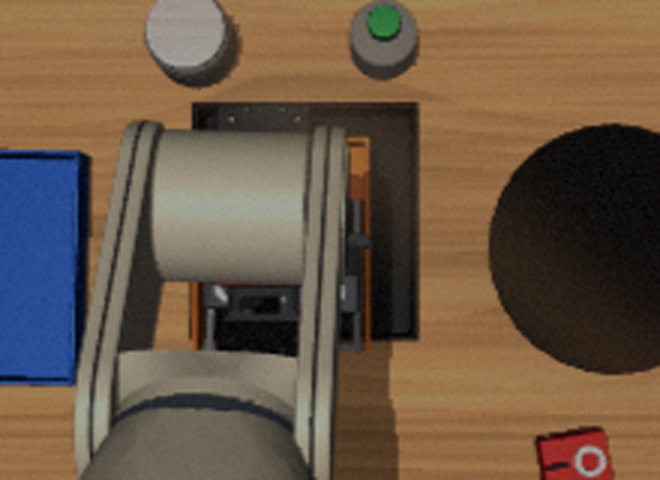

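View pics/scene1.png

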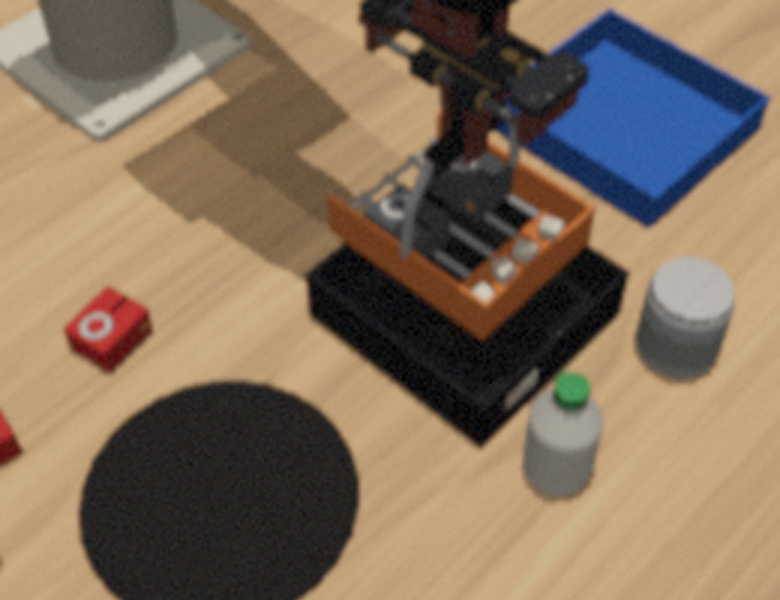

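Request:
carry_out(rows=[[[255,-0.4,0.6,0,0],[255,-0.9,1.4,0,0],[255,-1.4,2.2,0,0],[255,-1.8,2.9,0,0],[255,-1.8,3.2,0,0]]])

```text
time_s: 6.6
tcp_pos: [542.5, -23.5, 204.7]
orientation: [0.0, 0.707, 0.707, 0.0]
wrist_force: [0.4, -0.0, -4.8]
gripper_width: 13.8
gripper_force: 55.0
```

Request:
carry_out(rows=[[[255,0,-1,0,0],[255,0,-3,0,0],[255,0,-6.3,0,0],[255,0,-6.3,0,0],[255,0,-6.3,0,0]]])

```text
time_s: 7.1
tcp_pos: [476.9, -22.4, 204.7]
orientation: [-0.0, 0.707, 0.707, -0.0]
wrist_force: [0.9, 0.0, -5.2]
gripper_width: 13.5
gripper_force: 55.0
```

```bash
cat > look.py <<'E'
from h import *
import sys
k=sys.argv[1]; p,d=snapshot('scene'); o=arm.observe(); t=o['tcp_pos']
print('t',round(o['time_s'],1),'tcp',t.round(1),'yaw',np.degrees(2*np.arctan2(o['orientation'][2],o['orientation'][1])).round(1))
yaw=2*np.arctan2(o['orientation'][2],o['orientation'][1])-np.pi/2; c,s=np.cos(yaw),np.sin(yaw)
def show(q,P,extra=''):
    m=np.median(P,0); r=m-t; print(q,extra,'world',m.round(),'basket',np.round([c*r[0]+s*r[1],-s*r[0]+c*r[1],r[2]+125],0),len(P))
# white specks
hsv=cv2.cvtColor(p,cv2.COLOR_RGB2HSV); w=((hsv[...,1]<45)&(hsv[...,2]>165)).astype(np.uint8)
n,l,st,_=cv2.connectedComponentsWithStats(w)
for i in range(1,n):
    if 8<=st[i,4]<400:
        P=pts('scene',l==i,d)
        if len(P) and np.hypot(*(np.median(P,0)-t)[:2])<230: show('white',P)
for r in spotter.outline_of('scene','adapter1')[:6]:
    if r['score']>.25: show('adapter',pts('scene',r['mask'],d),round(r['score'],2))
a,b,u,v=[int(x) for x in sys.argv[2:6]] if len(sys.argv)>5 else (120,320,180,440)
cv2.imwrite(f'pics/{k}.png',cv2.resize(p[a:b,u:v],None,fx=3,fy=3,interpolation=cv2.INTER_CUBIC)[:600,:800,::-1])
E
python3 look.py s2
```

```text
t 7.2 tcp [478.1 -22.5 205. ] yaw 90.1
white  world [464. -79. 558.] basket [-14. -56. 478.] 195
white  world [486.  22. 548.] basket [  8.  45. 468.] 109
white  world [486.  32. 549.] basket [  8.  54. 469.] 67
white  world [520.  27. 101.] basket [42. 49. 21.] 22
adapter 0.98 world [ 425. -494.   33.] basket [ -54. -472.  -47.] 775
adapter 0.92 world [449. -62. 120.] basket [-29. -40.  40.] 331
adapter 0.77 world [ 325. -265.   33.] basket [-153. -242.  -47.] 541
adapter 0.62 world [459.   6. 116.] basket [-19.  29.  36.] 348
adapter 0.57 world [ 334. -405.   34.] basket [-145. -383.  -46.] 548
```

View pics/s2.png

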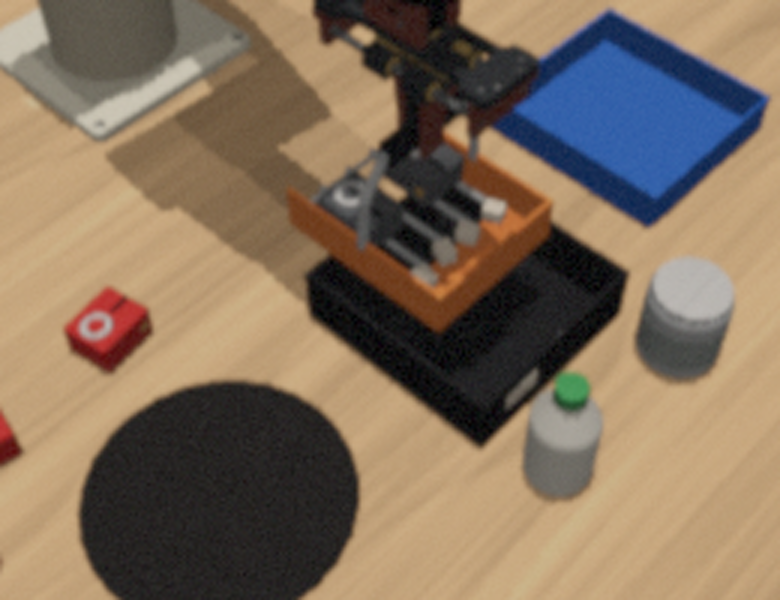

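Request:
carry_out(rows=[[[255,0,0.7,0,0],[255,0,2.0,0,0],[255,0,3.6,0,0],[255,0,5.2,0,0],[255,0,6.3,0,0]]])

```text
time_s: 7.7
tcp_pos: [543.8, -22.5, 204.7]
orientation: [0.001, 0.707, 0.707, 0.0]
wrist_force: [0.0, -0.4, -5.8]
gripper_width: 13.7
gripper_force: 55.0
```

Request:
carry_out(rows=[[[255,0,-0.6,0,0],[255,0,-2.6,0,0],[255,0,-5.9,0,0],[255,0,-5.9,0,0],[255,0,-5.9,0,0]]])

```text
time_s: 8.2
tcp_pos: [481.4, -22.5, 204.7]
orientation: [-0.0, 0.707, 0.707, -0.0]
wrist_force: [1.3, -0.4, -4.3]
gripper_width: 13.5
gripper_force: 55.0
```

```bash
python3 look.py s3
```

```text
t 8.2 tcp [482.5 -22.6 205. ] yaw 90.1
white  world [469. -79. 558.] basket [-14. -56. 478.] 205
white  world [490.  22. 549.] basket [  7.  44. 469.] 111
white  world [485.  31. 547.] basket [  3.  54. 467.] 78
adapter 0.84 world [ 334. -406.   34.] basket [-149. -383.  -46.] 560
adapter 0.83 world [452. -63. 121.] basket [-30. -40.  41.] 352
adapter 0.81 world [ 426. -494.   33.] basket [ -57. -471.  -46.] 722
adapter 0.8 world [ 326. -262.   33.] basket [-157. -239.  -47.] 488
adapter 0.71 world [465.   6. 118.] basket [-18.  29.  38.] 293
```

View pics/s3.png

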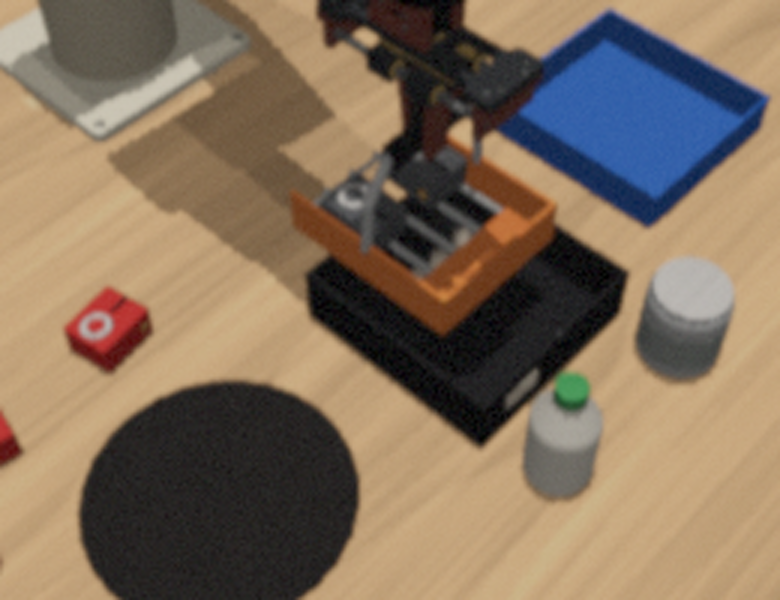

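```bash
python3 - <<'E'
from h import *
p,d=snapshot('scene')
for v in range(194,205,2):
    print(v,[(tuple(int(x) for x in p[v,u]),world('scene',[[u,v]],d[v,u])[0].round().astype(int).tolist()) for u in (330,333,336)])
E
```

```text
194 [((36, 37, 38), [450, 54, 3]), ((63, 64, 63), [456, 60, 4]), ((88, 87, 85), [508, 8, 85])]
196 [((23, 27, 27), [455, 48, 3]), ((34, 31, 33), [461, 54, 4]), ((61, 61, 59), [467, 61, 3])]
198 [((19, 19, 16), [462, 40, 6]), ((22, 20, 22), [468, 46, 7]), ((38, 31, 35), [475, 52, 8])]
200 [((44, 44, 43), [467, 34, 7]), ((23, 25, 21), [473, 40, 7]), ((88, 49, 30), [524, -10, 89])]
202 [((88, 87, 85), [516, -25, 87]), ((76, 48, 35), [477, 36, 4]), ((121, 65, 34), [528, -15, 88])]
204 [((96, 86, 79), [478, 22, 8]), ((118, 68, 40), [527, -26, 89]), ((123, 68, 35), [530, -18, 85])]
```

Request:
carry_out(rows=[[[255,0,0.7,0,0],[255,0,2.0,0,0],[255,0,3.6,0,0],[255,0,5.2,0,0],[255,0,6.3,0,0]]])

```text
time_s: 8.85
tcp_pos: [547.8, -22.5, 204.7]
orientation: [0.001, 0.707, 0.707, 0.0]
wrist_force: [-0.4, 0.2, -5.2]
gripper_width: 13.8
gripper_force: 55.0
```

Request:
carry_out(rows=[[[255,0,-0.6,0,0],[255,0,-2.6,0,0],[255,0,-5.9,0,0],[255,0,-5.9,0,0],[255,0,-5.9,0,0]]])

```text
time_s: 9.35
tcp_pos: [485.5, -22.5, 204.7]
orientation: [-0.0, 0.707, 0.707, -0.0]
wrist_force: [0.5, 0.1, -4.3]
gripper_width: 13.9
gripper_force: 55.0
```

Request:
carry_out(rows=[[[255,0.7,0,-0.5,0],[255,2.2,0,-1,0],[255,4.4,0,-1,0],[255,6.8,0,-1,0],[255,9.4,0,-1,0]]])

```text
time_s: 9.85
tcp_pos: [487.2, 72.7, 215.3]
orientation: [0.0, 0.707, 0.707, 0.001]
wrist_force: [0.1, 0.1, -4.4]
gripper_width: 13.9
gripper_force: 55.0
```

Request:
carry_out(rows=[[[255,2.0,0,0,0],[255,3.4,0,0,0],[255,4.0,0,0,0],[255,4.0,0,0,0]]])

```text
time_s: 10.25
tcp_pos: [486.4, 112.0, 214.8]
orientation: [0.0, 0.706, 0.708, 0.0]
wrist_force: [-0.4, 0.1, -4.7]
gripper_width: 13.8
gripper_force: 55.0
```

```bash
python3 look.py s4 60 260 200 460; python3 - <<'E'
from h import *
p,d=snapshot('top')
c=p[130:260,150:370].astype(np.uint8)
w=(p.min(2)>110).astype(np.uint8)
n,l,st,ce=cv2.connectedComponentsWithStats(w)
for i in range(1,n):
    P=world('top',ce[i][None],z=12)[0]
    if 2<=st[i,4]<150 and abs(P[0]-530)<115 and abs(P[1]+22)<110: 
        Q=pts('top',l==i,d); print(P.round(),st[i,4],np.median(Q,0).round() if len(Q) else '')
E
```

```text
t 10.3 tcp [486.3 111.4 214.7] yaw 90.1
white  world [492. -20.  24.] basket [   5. -132.  -66.] 20
white  world [494. -51.  24.] basket [   7. -162.  -66.] 18
white  world [490. -73.  20.] basket [   3. -184.  -70.] 26
adapter 0.82 world [ 325. -262.   33.] basket [-162. -373.  -57.] 536
adapter 0.7 world [ 425. -494.   33.] basket [ -62. -605.  -56.] 767
adapter 0.64 world [469. 139. 128.] basket [-18.  27.  38.] 326
adapter 0.55 world [454.  72. 131.] basket [-33. -40.  41.] 293
[492. -20.  12.] 24 [493. -21.  23.]
[494. -50.  12.] 22 [493. -51.  22.]
[489. -72.  12.] 30 [489. -72.  17.]
[441.  78.  12.] 19 [442.  63. 130.]
```

View pics/s4.png

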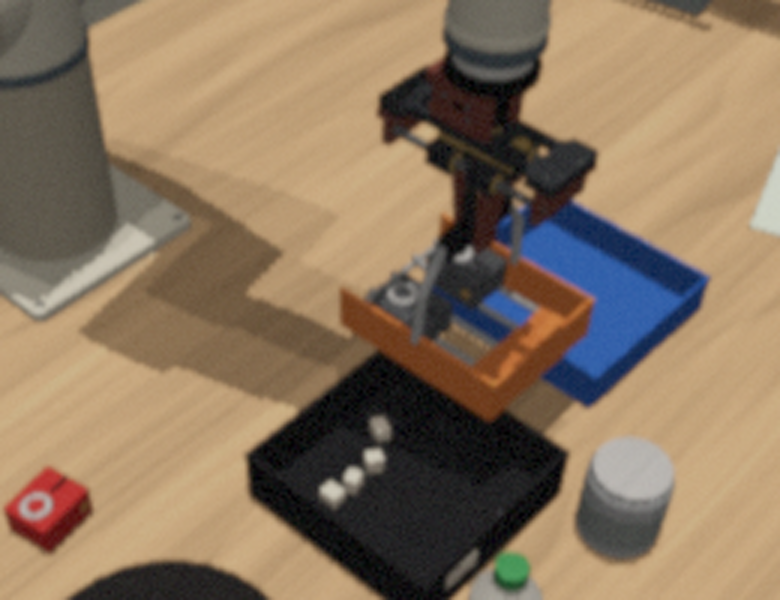

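Request:
carry_out(rows=[[[255,1.2,0,0,0],[255,3.4,0,0,0],[255,6.2,0,0,0],[255,9.2,0.3,0,0],[255,12.2,1.2,0,0]]])

```text
time_s: 10.9
tcp_pos: [497.5, 234.5, 214.6]
orientation: [-0.0, 0.707, 0.707, -0.0]
wrist_force: [0.6, -0.0, -5.1]
gripper_width: 13.9
gripper_force: 55.0
```

Request:
carry_out(rows=[[[255,2.4,1.6,0,0],[255,4.0,4.0,0,0],[255,5.0,7.0,0.5,0],[255,5.2,10.0,1,0],[255,5.2,13.0,1.5,0]]])

```text
time_s: 11.4
tcp_pos: [628.9, 286.5, 199.1]
orientation: [-0.0, 0.707, 0.708, -0.0]
wrist_force: [-0.5, 0.3, -4.1]
gripper_width: 13.6
gripper_force: 55.0
```

Request:
carry_out(rows=[[[255,0,2.6,0.4,0],[255,0,4.6,0.8,0],[255,0,6.0,1.0,0],[255,0,6.8,1.0,0],[255,0,7.0,1.0,0]]])

```text
time_s: 11.9
tcp_pos: [698.4, 285.6, 189.1]
orientation: [-0.0, 0.707, 0.707, -0.0]
wrist_force: [-0.4, 0.5, -4.6]
gripper_width: 13.7
gripper_force: 55.0
```

```bash
python3 look.py s5 | grep -v white
```

```text
t 11.9 tcp [698.2 285.6 189.3] yaw 90.0
adapter 0.85 world [678. 310. 103.] basket [-20.  24.  38.] 328
adapter 0.72 world [ 335. -406.   34.] basket [-364. -691.  -31.] 531
adapter 0.71 world [668. 245. 105.] basket [-30. -41.  40.] 256
adapter 0.64 world [ 425. -493.   33.] basket [-273. -778.  -31.] 758
adapter 0.63 world [ 326. -263.   33.] basket [-373. -549.  -31.] 516
```

Request:
carry_out(rows=[[[255,0,-1.2,0,0],[255,0,-3.6,0,0],[255,0,-7.1,0,0],[255,0,-12.0,0,0],[255,0,-12.0,0,0]]])

```text
time_s: 12.5
tcp_pos: [569.4, 284.2, 188.2]
orientation: [-0.002, 0.706, 0.708, -0.005]
wrist_force: [-1.1, -0.1, -5.6]
gripper_width: 13.7
gripper_force: 55.0
```

```bash
python3 look.py s6 60 260 220 480| grep -v white
```

```text
t 12.6 tcp [573.3 285.1 189.4] yaw 90.2
adapter 0.81 world [520. 307. 104.] basket [-54.  22.  39.] 291
adapter 0.67 world [521. 239. 108.] basket [-53. -46.  44.] 206
adapter 0.64 world [ 326. -264.   33.] basket [-248. -549.  -31.] 525
adapter 0.6 world [ 425. -494.   33.] basket [-151. -778.  -31.] 784
adapter 0.56 world [ 333. -405.   34.] basket [-242. -689.  -31.] 561
```

Request:
carry_out(rows=[[[255,0,0.8,0,0],[255,0,2.4,0,0],[255,0,4.6,0,0],[255,0,7.0,0,0],[255,0,9.4,0,0]]])

```text
time_s: 13.1
tcp_pos: [674.9, 285.6, 190.0]
orientation: [0.0, 0.707, 0.707, 0.001]
wrist_force: [0.6, 0.5, -5.1]
gripper_width: 13.9
gripper_force: 55.0
```

Request:
carry_out(rows=[[[255,0,1.8,0,0],[255,0,2.8,0,0],[255,0,3.2,0,0],[255,0,3.2,0,0]]])

```text
time_s: 13.5
tcp_pos: [704.4, 285.5, 189.3]
orientation: [-0.0, 0.707, 0.707, -0.0]
wrist_force: [0.2, 0.6, -5.5]
gripper_width: 13.9
gripper_force: 55.0
```

Request:
carry_out(rows=[[[255,0,-1.2,0,0],[255,0,-3.6,0,0],[255,0,-7.1,0,0],[255,0,-12.0,0,0],[255,0,-12.0,0,0]]])

```text
time_s: 14.0
tcp_pos: [575.3, 284.2, 188.0]
orientation: [-0.002, 0.706, 0.708, -0.005]
wrist_force: [-1.5, -1.3, -5.2]
gripper_width: 13.5
gripper_force: 55.0
```

```bash
python3 look.py s7 60 260 220 480| grep -v white
```

```text
t 14.1 tcp [579.3 285.1 189.2] yaw 90.2
adapter 0.95 world [ 333. -406.   34.] basket [-248. -690.  -31.] 597
adapter 0.82 world [ 327. -264.   33.] basket [-254. -548.  -31.] 517
adapter 0.76 world [526. 237. 108.] basket [-53. -48.  44.] 243
adapter 0.57 world [ 426. -494.   33.] basket [-156. -779.  -31.] 791
```

```bash
cat > tray.py <<'E'
from h import *
for n in('scene','top'):
    p,d=snapshot(n); P=pts(n,np.ones(d.shape,bool),d).round(); hs=cv2.cvtColor(p,cv2.COLOR_RGB2HSV)[d>0]
    print(n,arm.observe()['tcp_pos'].round())
    for lo,hi in((12,44),(52,135)):
        m=(P[:,0]>400)&(P[:,0]<640)&(P[:,1]>196)&(P[:,1]<376)&(P[:,2]>lo)&(P[:,2]<hi)&~((hs[:,0]>95)&(hs[:,0]<130)&(hs[:,1]>120))&~((hs[:,0]<20)&(hs[:,1]>100))
        Q=P[m]; g=np.zeros((24,18),int)
        np.add.at(g,(((Q[:,0]-400)//10).astype(int),((Q[:,1]-196)//10).astype(int)),1)
        print('z',lo,hi,'rows x 400.., cols y 196..'); [print(400+10*i,r) for i,r in enumerate(g) if r.max()>2]
E
python3 tray.py
```

```text
scene [584. 286. 191.]
z 12 44 rows x 400.., cols y 196..
590 [0 0 0 2 1 2 0 0 0 1 1 4 3 2 2 2 2 4]
z 52 135 rows x 400.., cols y 196..
490 [ 0 16  0  0  0  0  0  0  0  0  0  4  3  0  0  0  0  0]
500 [ 0  6  2  2  1  2  2  0  0  0 13  4  4  2  2  0  0  0]
510 [ 0  2  9  9  8  9  7  3  0  0 34  8  9  6  7  0  0  0]
520 [ 0  0  7  9  9 10  5  4  0  0 28 10  6  8  5  0  0  0]
530 [ 0  0  8  9 11  6  8  1  0  0 30  6  6  3  0  0  0  0]
540 [ 0  0  5 10  9 10  9  2  0  0  4  0  1  0  0  0  0  0]
550 [ 0  0  6  7 11  7  4  1  3  2 24 12  8  5  9  1  0  0]
560 [ 0  2  3  7  4  0  0  0  4  1  9 17 14 14 13  7  1  0]
570 [ 0  7  0  0  0  3  0  0  6  1  0  3  4  0  1 10  1  0]
580 [ 0 27  3  0  0  2  0  0  5  1  0  5  2  0  2 23  6  0]
590 [0 0 1 0 0 2 0 0 7 1 0 5 4 0 1 6 1 0]
600 [0 0 1 0 0 1 2 0 4 1 0 3 3 0 3 5 1 0]
610 [0 1 0 0 0 1 1 0 9 1 0 4 4 0 1 7 0 0]
top [585. 286. 191.]
z 12 44 rows x 400.., cols y 196..
z 52 135 rows x 400.., cols y 196..
490 [ 0  1  4  7  8 10  6  7 12  4  4  9  7  0  0  0  0  0]
500 [ 0  2  7  8  8 14  8  1  7  3 14  9  7  0  0  0  0  0]
510 [ 0  0 14 17 15 15 16  3 10  0 13  0  0  0  0  0  0  0]
520 [ 0  0 13 16 17 14 16  4  7  4 24  3  0  0  0  0  0  0]
530 [ 0  0 13 16 16 15 16  2  8  4 22  5  1  0  0  0  0  0]
540 [ 0  0 12 16 16 16 16  0  7  3 22  8  8  0  0  0  0  0]
550 [ 0  0 12 14 14 14 11  3  7  1 18  8  6  0  0  0  0  0]
560 [ 0  1  7  8 11 11 10  2  8  0 10  5  6  0  0  0  0  0]
570 [0 1 0 0 0 6 0 0 6 2 0 0 0 0 0 0 0 0]
580 [ 0 12  0  0  0  8  0  0  8  0  0  0  0  0  0  0  0  0]
600 [0 0 0 0 0 6 0 0 0 0 0 0 0 0 0 0 0 0]
610 [0 0 0 0 0 8 0 0 5 3 0 1 0 0 0 0 0 0]
620 [0 0 0 0 0 4 0 0 2 0 0 0 0 0 0 0 0 0]
```

View pics/s7.png

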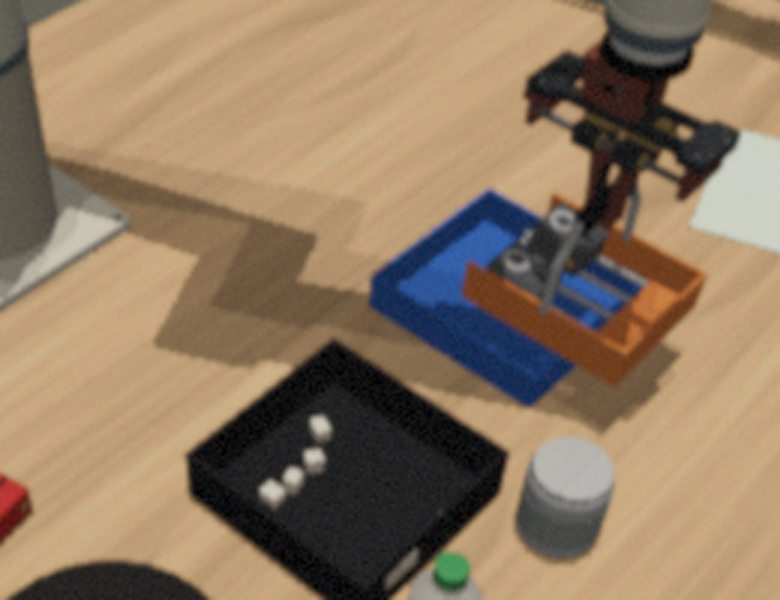

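Request:
carry_out(rows=[[[255,0,2.5,0,0],[255,0,5.5,0,0],[255,0,8.7,0,0],[255,0,11.9,0,0],[255,0,14.6,0,0]]], squeeze=60)

```text
time_s: 14.7
tcp_pos: [733.0, 285.4, 189.8]
orientation: [0.0, 0.707, 0.707, 0.001]
wrist_force: [0.3, -0.6, -4.2]
gripper_width: 13.6
gripper_force: 60.0
```

Request:
carry_out(rows=[[[255,0,2.2,0,0],[255,0,3.4,0,0],[255,0,4.0,0,0],[255,0,4.2,0,0],[255,0,4.2,0,0]]])

```text
time_s: 15.2
tcp_pos: [772.0, 285.6, 189.3]
orientation: [-0.0, 0.707, 0.707, -0.0]
wrist_force: [-0.8, 0.2, -4.9]
gripper_width: 13.9
gripper_force: 60.0
```

```bash
python3 look.py s8 60 260 220 480| grep -v white
```

```text
t 15.2 tcp [771.7 285.8 189.5] yaw 90.1
adapter 0.89 world [ 327. -262.   33.] basket [-445. -548.  -32.] 494
adapter 0.87 world [720. 307. 107.] basket [-52.  21.  42.] 399
adapter 0.83 world [ 332. -406.   33.] basket [-441. -691.  -31.] 620
adapter 0.7 world [724. 241. 108.] basket [-48. -44.  44.] 314
adapter 0.58 world [ 425. -494.   33.] basket [-347. -779.  -31.] 764
```

Request:
carry_out(rows=[[[255,0,-0.8,0,0],[255,0,-2.4,0,0],[255,0,-4.8,0,0],[255,0,-8.0,0,0],[255,0,-12.0,0,0]]])

```text
time_s: 15.8
tcp_pos: [650.8, 285.5, 190.1]
orientation: [0.0, 0.707, 0.707, 0.001]
wrist_force: [-0.4, 0.5, -4.4]
gripper_width: 13.5
gripper_force: 60.0
```

Request:
carry_out(rows=[[[255,0,-4.9,0,0],[255,0,-0.1,0,0],[255,0,4.0,0,0],[255,0,7.0,0,0],[255,0,9.0,0,0]]])

```text
time_s: 16.3
tcp_pos: [743.4, 285.8, 191.2]
orientation: [0.001, 0.707, 0.707, 0.001]
wrist_force: [0.2, 0.4, -2.6]
gripper_width: 13.6
gripper_force: 60.0
```

Request:
carry_out(rows=[[[255,0,1.0,0,0],[255,0,1.5,0,0],[255,0,1.5,0,0]]])

```text
time_s: 16.6
tcp_pos: [756.6, 285.8, 189.8]
orientation: [-0.0, 0.707, 0.707, -0.0]
wrist_force: [0.0, 0.6, -2.0]
gripper_width: 13.7
gripper_force: 60.0
```

```bash
python3 look.py s9 60 260 220 480| grep -v white
```

```text
t 16.6 tcp [756.2 285.9 189.7] yaw 90.1
adapter 0.87 world [ 325. -263.   33.] basket [-432. -549.  -32.] 547
adapter 0.84 world [ 425. -494.   33.] basket [-332. -779.  -31.] 741
adapter 0.82 world [548. 315.  53.] basket [-209.   29.  -12.] 319
adapter 0.7 world [ 336. -404.   34.] basket [-421. -690.  -31.] 516
adapter 0.68 world [513. 228.  37.] basket [-243.  -57.  -28.] 329
adapter 0.67 world [531. -12.   9.] basket [-226. -298.  -56.] 5662
```

Request:
carry_out(rows=[[[255,0,0,-1.5,0],[255,0,0,-4,0],[255,0,0,-7,0],[255,0,0,-9.5,0],[255,0,0,-10.5,0]]])

```text
time_s: 17.2
tcp_pos: [757.9, 286.4, 300.0]
orientation: [0.001, 0.707, 0.708, 0.003]
wrist_force: [-0.2, 0.4, -2.1]
gripper_width: 13.9
gripper_force: 60.0
```

Request:
carry_out(rows=[[[255,-0.92,-0.39,0,0],[255,-2.76,-1.17,0,0],[255,-5.53,-2.34,0,0],[255,-8.75,-3.71,0,0],[255,-11.97,-5.07,0,0]]])

```text
time_s: 17.7
tcp_pos: [704.3, 164.3, 292.5]
orientation: [-0.001, 0.707, 0.708, -0.002]
wrist_force: [-0.2, -0.7, -3.1]
gripper_width: 13.4
gripper_force: 60.0
```

Request:
carry_out(rows=[[[255,-3.22,-1.37,0,0],[255,-6.45,-2.73,0,0],[255,-9.67,-4.1,0,0],[255,-12.9,-5.46,0,0],[255,-16.1,-6.83,0,0]]])

```text
time_s: 18.2
tcp_pos: [635.9, 3.2, 293.0]
orientation: [-0.001, 0.707, 0.707, -0.001]
wrist_force: [0.9, -0.9, -2.4]
gripper_width: 13.6
gripper_force: 60.0
```

Request:
carry_out(rows=[[[255,-3.22,-1.37,0,0],[255,-6.45,-2.73,0,0],[255,-9.67,-4.1,0,0],[255,-12.9,-5.46,0,0],[255,-16.1,-6.83,0,0]]])

```text
time_s: 18.7
tcp_pos: [567.8, -157.3, 293.1]
orientation: [-0.001, 0.707, 0.707, -0.001]
wrist_force: [-0.1, -0.6, -2.8]
gripper_width: 13.5
gripper_force: 60.0
```

Request:
carry_out(rows=[[[255,-3.22,-1.37,0,0],[255,-6.45,-2.73,0,0],[255,-9.2,-3.9,0,0],[255,-11.8,-5.0,0,0],[255,-13.6,-5.8,0,0]]])

```text
time_s: 19.2
tcp_pos: [509.8, -293.4, 293.1]
orientation: [-0.001, 0.707, 0.707, -0.001]
wrist_force: [-0.4, -0.4, -2.6]
gripper_width: 13.6
gripper_force: 60.0
```

Request:
carry_out(rows=[[[255,-0.5,-0.2,0,0],[255,-0.5,-0.2,0,0],[255,-0.5,-0.2,0,0]]])

```text
time_s: 19.5
tcp_pos: [510.1, -296.4, 294.1]
orientation: [-0.001, 0.707, 0.708, 0.0]
wrist_force: [-0.3, -0.7, -1.4]
gripper_width: 14.0
gripper_force: 60.0
```

```bash
python3 look.py s10 60 260 220 480| grep -v white; python3 - <<'E'
from h import *
import json
p,d=snapshot('scene'); o=arm.observe(); print(o['tcp_pos'],o['orientation'],o['wrist_force'])
# basket attitude: bottom orange wall rim fit
r=spotter.outline_of('scene','basket')[0]
hs=cv2.cvtColor(p,cv2.COLOR_RGB2HSV); m=(hs[...,0]<18)&(hs[...,1]>120)&(d>0)
P=pts('scene',m,d); P=P[(abs(P[:,0]-o['tcp_pos'][0])<130)&(abs(P[:,1]-o['tcp_pos'][1])<110)&(P[:,2]>60)]
b=o['tcp_pos'][2]-125
T=P[P[:,2]>b+38]; A=np.c_[T[:,:2]-o['tcp_pos'][:2],np.ones(len(T))]; print(r['score'],len(T),'rim tilt',np.linalg.lstsq(A,T[:,2],rcond=None)[0],'b',b)
E
```

```text
t 19.6 tcp [ 510.4 -296.2  294.3] yaw 90.1
adapter 0.9 world [ 426. -493.   33.] basket [ -85. -197. -136.] 714
adapter 0.86 world [546. 314.  52.] basket [  37.  611. -117.] 303
adapter 0.83 world [514. 228.  37.] basket [   4.  524. -132.] 333
adapter 0.76 world [ 334. -406.   34.] basket [-176. -109. -136.] 497
adapter 0.56 world [472.  12.  20.] basket [ -38.  308. -150.] 37
adapter 0.54 world [ 311. -261.   32.] basket [-200.   35. -137.] 174
[ 510.60017115 -296.25847033  294.5076443 ] [-1.80519921e-04  7.06312006e-01  7.07900639e-01  5.29763687e-05] [ 0.75875833  0.30558045 -3.0643166 ]
0.85 1085 rim tilt [-5.84727745e-01  1.71292829e-01  3.24415179e+02] b 169.50764429518796
```

Request:
carry_out(rows=[[[255,0,0,1.5,0],[255,-0.2,-0.1,4.5,0],[255,-0.4,-0.2,8,0],[255,-0.5,-0.3,11.5,0],[255,-0.5,-0.3,14,0]]])

```text
time_s: 20.2
tcp_pos: [506.1, -301.2, 151.4]
orientation: [-0.001, 0.707, 0.708, -0.0]
wrist_force: [-0.1, 0.4, -1.7]
gripper_width: 13.6
gripper_force: 60.0
```

Request:
carry_out(rows=[[[255,0,0,0.8,0],[255,0,0,1.3,0],[255,0,0,1.7,0],[255,0,0,2.0,0],[255,0,0,2.0,0]]])

```text
time_s: 20.7
tcp_pos: [507.7, -302.4, 135.3]
orientation: [0.001, 0.707, 0.707, 0.0]
wrist_force: [-0.1, 0.1, -2.7]
gripper_width: 13.7
gripper_force: 60.0
```

```bash
python3 - <<'E'
from h import *
p,d=snapshot('scene'); o=arm.observe(); print(o['tcp_pos'],o['wrist_force'])
a=p[190:390,140:400]; cv2.imwrite('pics/s11.png',cv2.resize(a,None,fx=3,fy=3,interpolation=cv2.INTER_CUBIC)[:600,:800,::-1])
hs=cv2.cvtColor(p,cv2.COLOR_RGB2HSV); m=(hs[...,0]>5)&(hs[...,0]<18)&(hs[...,1]>150)&(d>0)
P=pts('scene',m,d)-[o['tcp_pos'][0],o['tcp_pos'][1],o['tcp_pos'][2]-125]
for n,s in(('rear',(P[:,0]>78)&(P[:,0]<95)),('left',(P[:,1]>66)&(P[:,1]<80)&(abs(P[:,0])<90)),('right',(P[:,1]<-66)&(P[:,1]>-80)&(abs(P[:,0])<90)),('right front',(P[:,1]<-66)&(P[:,1]>-80)&(abs(P[:,0]+70)<15))):
    q=P[s&(P[:,2]<80)]; print(n,len(q),np.percentile(q[:,2],[2,97]).round(1) if len(q) else '')
E
```

```text
[ 507.71192772 -302.45702574  135.42635853] [-0.39040488 -0.01746923 -1.19577862]
rear 677 [-7.5 44.8]
left 289 [ 1.3 45.1]
right 453 [-8.1 44.8]
right front 62 [-7.8 44.2]
```

Request:
carry_out(rows=[[[255,0,0,0.2,0],[255,0,0,0.35,0],[255,0,0,0.45,0],[255,0,0,0.45,0]]], squeeze=20)

```text
time_s: 21.15
tcp_pos: [507.4, -302.3, 130.6]
orientation: [0.0, 0.707, 0.707, 0.0]
wrist_force: [-1.6, 0.3, 2.6]
gripper_width: 14.0
gripper_force: 20.0
```

Contact is made (the force has turned upward), so I release and rise.

Request:
carry_out(rows=[[[200,0,0,0,0],[120,0,0,0,0],[60,0,0,0,0],[0,0,0,0,0],[0,0,0,0,0]]])

```text
time_s: 21.65
tcp_pos: [507.3, -302.3, 130.1]
orientation: [0.0, 0.707, 0.707, -0.0]
wrist_force: [0.1, 0.6, -0.3]
gripper_width: 47.6
gripper_force: 0.0
```

Request:
carry_out(rows=[[[0,0,0,0,0],[0,0,0,0,0],[0,0,0,-1,0],[0,0,0,-3,0],[0,0,0,-6,0]]])

```text
time_s: 22.15
tcp_pos: [506.5, -301.7, 190.0]
orientation: [-0.001, 0.707, 0.707, -0.0]
wrist_force: [0.1, 0.0, -0.8]
gripper_width: 86.2
gripper_force: 0.0
```

Request:
carry_out(rows=[[[0,0,0,-4,0],[0,0,0,-8,0],[0,0,0,-12,0],[0,0,0,-13,0],[0,0,0,-13,0]]])

```text
time_s: 22.65
tcp_pos: [508.0, -302.7, 322.7]
orientation: [0.002, 0.707, 0.707, 0.001]
wrist_force: [-0.3, -0.5, -0.7]
gripper_width: 88.0
gripper_force: 0.0
```

```bash
python3 - <<'E'
from h import *
p,d=snapshot('scene'); cv2.imwrite('pics/end.png',cv2.resize(p,(800,500))[:,:,::-1])
o=arm.observe(); print(o['tcp_pos'],o['gripper_width'],o['wrist_force'])
for q in('adapter1','chip1','basket','spray','tin'):
    for r in spotter.outline_of('scene',q)[:6]:
        if r['score']>.35:
            P=pts('scene',r['mask'],d); print(q,round(r['score'],2),np.median(P,0).round(),np.percentile(P,98,0).round())
E
```

```text
[ 507.15569803 -302.20019705  320.51694066] 88.05871331029982 [-1.30038231  0.40491296 -0.62929909]
adapter1 0.87 [ 426. -494.   34.] [ 450. -461.   37.]
adapter1 0.78 [513. 228.  37.] [537. 289.  44.]
adapter1 0.73 [ 325. -264.   33.] [ 345. -228.   38.]
adapter1 0.57 [ 335. -405.   33.] [ 355. -379.   38.]
adapter1 0.52 [545. 312.  49.] [557. 348.  67.]
chip1 0.61 [496. -53.  22.] [501. -48.  28.]
chip1 0.59 [472.  11.  19.] [477.  20.  24.]
basket 0.66 [ 525. -303.   21.] [ 596. -230.  142.]
spray 0.74 [ 702. -104.   78.] [723. -75. 121.]
tin 0.76 [703.  62.  76.] [732. 110.  88.]
```

View pics/end.png

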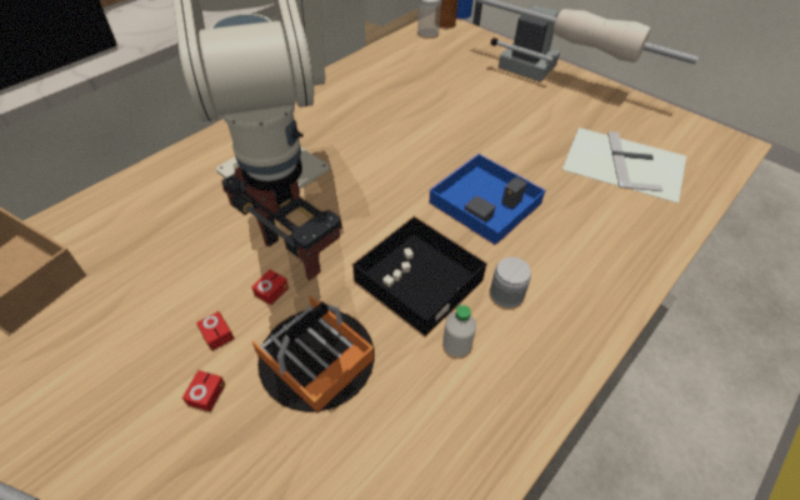

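The final picture shows four chips in the black tub around (400,265), both adapters in the blue tray at (480,208) and (515,192), and the empty basket upright on its mat at (315,355). The bottle and tin have not moved.

```bash
python3 -c "
from station import arm
print(arm.close_job())"
```

```text
the job is handed in; nothing more can be done
None
```

The job is handed in: the last picture showed all four chips in the black tub, both adapters in the blue tray, and the empty basket released upright on its mat, with the bottle and tin unmoved. The moves allowed no tilting, so I slid the adapters out over the tray with a sharp back-and-forth jerk instead of tipping the basket.

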